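Start a hand reading from the scanner and the tablet

TASK

Start a hand reading for the next client, using a fingertip only: press the silver power button on the black hand scanner and let it come back up, then tap the blue tile with the white hand on the tablet, lift off, and tap the green tile with the white triangle. Touch each one lightly and no other tile on the screen, and do not lift or shift the scanner, the tablet or the things standing around them.

Things in the scene. Friction and masses are not known exactly. Their poses are not given: they have to be found in the camera images.
- scanner: hand scanner: loose glossy black bowed and domed hand rest with gold contact discs, a strip about 110 mm wide bowed towards +x in its middle, 340 mm long (y, over its far corners), 140 mm deep over the bow, 34 mm high at the crown, 0.5 to 1.2 kg, on the table. Origin: on the table under the middle of its crown line; z up, y along its length, -x its front (the robot's side)
- power (a joint): travel of the power button: 0 up, 0.006 m fully down. Spring: starts to move at about 0.9 N, takes about 3 N at 3 mm and 5 N at the bottom; comes back by itself. It counts as pressed from 3 mm
- power_top (a point): middle of the top of the silver round power button (26 mm diameter, vertical travel downward) near the scanner's right (-y) end, about 48 mm above the table and 10 mm above its dark steel collar (37 mm diameter), which stays put
- tablet: loose tablet in a padded folio stand, 256 mm (y) x 180 mm (x) footprint, 0.85 kg in all. Origin: on the table under its middle; z up, x from the user's edge to the far edge, y to the user's left. The screen faces up and a little towards the user: it rises at 0.2 rad from about 18 mm above the table at the near edge to about 53 mm at the far edge. The glass is pressed against soft padding: it starts to give at about 1.5 N and then sinks about 0.4 mm per N along its normal
- tile_hand: blue square tile with a white hand on the tablet's screen, 44 x 44 mm, far row, left column. Flush with the glass. Origin: centre of its face on the glass; z: out of the screen; x: up the screen; y: to the screen's left
- tile_oval: orange square tile with a white oval on the tablet's screen, 44 x 44 mm, far row, middle column (leave alone). Flush with the glass. Origin: centre of its face on the glass; z: out of the screen; x: up the screen; y: to the screen's left
- tile_bars: violet square tile with a white bar graph on the tablet's screen, 44 x 44 mm, far row, right column (leave alone). Flush with the glass. Origin: centre of its face on the glass; z: out of the screen; x: up the screen; y: to the screen's left
- tile_stop: red square tile with a white square on the tablet's screen, 44 x 44 mm, near row, left column (leave alone). Flush with the glass. Origin: centre of its face on the glass; z: out of the screen; x: up the screen; y: to the screen's left
- tile_pause: yellow square tile with a white pair of bars on the tablet's screen, 44 x 44 mm, near row, middle column (leave alone). Flush with the glass. Origin: centre of its face on the glass; z: out of the screen; x: up the screen; y: to the screen's left
- tile_start: green square tile with a white triangle on the tablet's screen, 44 x 44 mm, near row, right column. Flush with the glass. Origin: centre of its face on the glass; z: out of the screen; x: up the screen; y: to the screen's left. Tile centres lie 68 mm apart up the screen and 66 mm apart across it, with bare glass between
- stylus: loose white stylus, 9.6 mm thick, 150 mm long along its x, lying before the tablet. Origin: its middle, on the table
- oil: loose small amber bottle, 30 mm diameter, 70 mm high, beyond the tablet. Origin: centre of its underside
- mug: loose white mug, 76 mm diameter, 85 mm high, beyond the scanner. Origin: centre of its underside
- phone: loose phone lying before the scanner, 148 mm along its x, 72 x 8 mm. Origin: centre of its underside
There are look-alikes about, which are no part of the job. There is more than one size of the oil; the job needs the middle-sized.

How it is judged:
By the outcome, as a careful person would: the job done as asked, in the order asked, and still so for the second after the job is handed in, with the robot touching nothing.
It also fails if it takes over 51 s, if anything falls off the work surface, if the arm or the gripper's body presses on something with over 40 N, if the wrist force passes 120 N, or if a joint passes its speed limit or range.

ROBOT

A 6-joint arm with a two-finger parallel gripper is mounted at the origin on the work surface. World frame = base frame: x ahead of the robot, y to its left, z up, the work surface at z = 0. Lengths are in m, angles in rad, forces in N, time in s.
With the tool pointing down it reaches from about 0.4 to 0.825 m from the base axis. Payload 7 kg.
Tool frame: the origin (TCP) lies on the centre line of the jaws, within the pads' length; the fingertips stand 17 mm ahead of it and the grasp point (between the pads) lies 2 mm behind it; z points along the fingers, y is the line along which they close (so a half turn about z gives the same grasp; the last joint's range is limited). The gripper opens to 88 mm and grips with 3 to 60 N. Pads are 19 mm wide; open, the fingers measure 130 mm over their backs; the gripper's body (78 mm by 193 mm) begins 47 mm behind the grasp point.
Start: joints at [1.482, 0.359, 0.012, 0, -1.224, -0.288], TCP at [0.248, 0.628, 0.244] pointing down, gripper open.
Joint ranges: [-3.07, 3.07], [-1.43, 2.12], [-1.02, 1.25], [-3.03, 1.67], [-3.05, -0], [-3.03, 3.03]. Speed limits (rad/s): [2.39, 2.39, 3.01, 3.14, 3.14, 3.14].

INTERFACE

Orientations are given as a unit quaternion [w, x, y, z].
In Python, from station import r gives the robot as it stands. Calls block until the motion is done:
- r.reach(position, orientation): joint-space move of the TCP to a pose.
- r.movel(position, attitude=None, rate=0.15, force_limit=None): straight line of the TCP; attitude=None keeps the orientation; rate is the mean speed in m/s. With force_limit (N) it stops when the force on the tool has changed by that much, and returns True; else False.
- r.set_joints(angles): joint-space move.
- r.gripper_to(opening, f_grip=None): opening from 0.0 (shut) to 1.0 (fully open); f_grip is the grip in N (None keeps the last); returns when the fingers have stopped.
- r.pause(seconds).
- r.inverse_kinematics(position, orientation): joint angles nearest the present ones, or None.
- r.sense(): the state.
- r.read_camera(name): name is "scene" or "side" or "wrist"; returns (picture, depth): 400x640x3 uint8, red, green, blue; 400x640 float32, m along the optical axis (not along the pixel's ray), 0 where there is no reading.
- r.calibration(name): a dict with "intrinsics" (3x3 intrinsics, pixels), "D" ([k1, k2, p1, p2, k3] as OpenCV has them; the pictures are not rectified), "extrinsics" (4x4, takes a point from camera to world coordinates). Camera axes: x right, y up, looking along -z (the intrinsics and any distortion apply to the point x, -y, -z); pixel columns grow to the right and rows downward; lengths in m; the calibration is good to about 2 mm. A picture is of the moment at which its call begins: read the wrist's pose just before it. calibration takes no time and is no camera call; for the wrist camera it gives the pose at the moment of the call.
A pose or a line that the arm cannot do raises r.PlanningError and nothing moves.
- r.finish_job(): hands the job in; it is judged then, once.
The state is a dict: "clock": time; "qpos": joint angles; "qvel": joint speeds; "joint_efforts": joint torques, N m; "eef_pos": TCP position; "orientation": TCP orientation; "force": force on the tool from outside, world axes, zero at the start; "ft_torque": the same for the moment, N m; "grip_width": opening from 0.0 (shut) to 1.0 (fully open); "finger_force": force on a finger pad.
Only numpy, scipy, OpenCV 4.12 (cv2) and the standard library are available. Lean on these libraries where they do the work, as an engineer would, in place of code of your own. Each camera call takes 0.05 s, during which the arm holds its last target. There are 200 camera calls.

## Working session

There is one attempt and no reset: what is moved stays moved. The work goes in short steps, each a Python script; the robot and the scene stay as the last script left them, time stands still between calls to the robot, and variables do not carry over. Pictures are saved under pics/ and viewed, at most 10 in all, crops included, and the job is handed in when it is done.

```bash
mkdir -p pics; ls
cat > h.py <<'E'
import numpy as np, cv2
from station import r
def cap(n):
    c=r.calibration(n); im,d=r.read_camera(n); return im,d,c
def save(im,f): cv2.imwrite('pics/'+f,im[:,:,::-1])
def ray(c,uv):
    uv=np.asarray(uv,float).reshape(-1,1,2)
    n=cv2.undistortPoints(uv,np.array(c['intrinsics'],float),np.array(c['D'],float)).reshape(-1,2)
    E=np.array(c['extrinsics']); dirs=np.c_[n[:,0],-n[:,1],-np.ones(len(n))]@E[:3,:3].T
    return E[:3,3],dirs
def pt(c,uv,depth):
    o,d=ray(c,uv); return o+d*np.asarray(depth).reshape(-1,1)
def plane(c,uv,z):
    o,d=ray(c,uv); return o+d*((z-o[2])/d[:,2])[:,None]
E
python3 - <<'E'
from h import *
for n in ['scene','side','wrist']:
    im,d,c=cap(n); save(im,n+'0.png'); np.savez('/tmp/'+n+'0.npz',im=im,d=d)
    print(n,np.round(c['extrinsics'],3).tolist())
s=r.sense();print(s['clock'],s['orientation'],s['eef_pos'],s['force'],s['grip_width'])
E
```

```text
pics
scene [[0.216, -0.605, 0.767, 1.44], [0.976, 0.126, -0.176, -0.213], [0.01, 0.786, 0.618, 0.724], [0.0, 0.0, 0.0, 1.0]]
side [[-0.821, 0.335, -0.462, 0.203], [-0.57, -0.454, 0.685, 0.575], [0.019, 0.825, 0.564, 0.546], [0.0, 0.0, 0.0, 1.0]]
wrist [[-0.368, 0.895, 0.251, 0.316], [-0.93, -0.355, -0.098, 0.6], [0.001, -0.27, 0.963, 0.384], [0.0, 0.0, 0.0, 1.0]]
0.15 [ 6.51212628e-04  9.82299471e-01 -1.87316107e-01 -4.37290115e-05] [0.24826167 0.62730017 0.24284076] [1.13217722 0.21332147 0.22874406] 1.001053755111592
```

View pics/scene0.png

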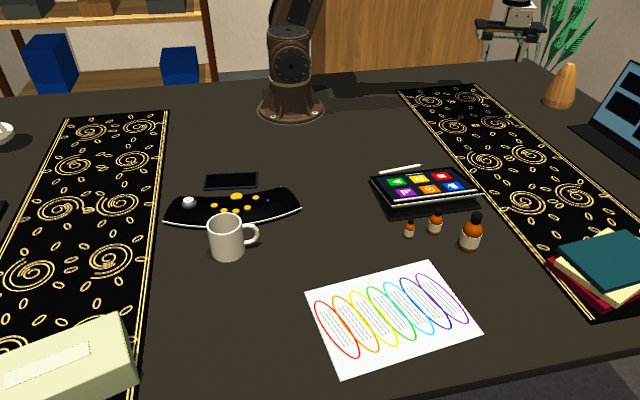

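View pics/side0.png

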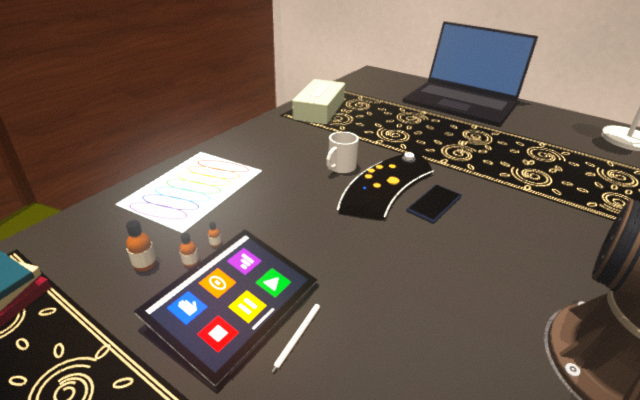

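The scene view shows the silver button at about (189,202) and the tablet at (425,187). The side view shows the button at (409,157), blue tile at (187,307) and green at (273,283).

```bash
cat > loc.py <<'E'
from h import *
HUE={'hand':(100,118),'oval':(10,19),'bars':(135,155),'stop':(0,4),'pause':(22,32),'start':(50,75)}
def tiles(im,roi,amin=60):
    hsv=cv2.cvtColor(im,cv2.COLOR_RGB2HSV); out={}
    x0,x1,y0,y1=roi
    for k,(a,b) in HUE.items():
        m=cv2.inRange(hsv,(a,150,90),(b,255,255)); 
        z=np.zeros_like(m); z[y0:y1,x0:x1]=m[y0:y1,x0:x1]
        cs,_=cv2.findContours(z,cv2.RETR_EXTERNAL,cv2.CHAIN_APPROX_NONE)
        if not cs: continue
        q=max(cs,key=cv2.contourArea)
        if cv2.contourArea(q)<amin: continue
        h=cv2.convexHull(q); M=cv2.moments(h); out[k]=(M['m10']/M['m00'],M['m01']/M['m00'],cv2.contourArea(h))
    return out
E
python3 - <<'E'
from loc import *
S={}
for n,roi in [('side',(140,320,230,375)),('scene',(370,485,160,215))]:
    z=np.load(f'/tmp/{n}0.npz'); c=r.calibration(n); S[n]=(z['im'],z['d'],c,tiles(z['im'],roi,30))
def tri(a,b):
    A=np.zeros((3,3));B=np.zeros(3)
    for o,d in (a,b):
        d=d[0]/np.linalg.norm(d[0]);P=np.eye(3)-np.outer(d,d);A+=P;B+=P@o
    p=np.linalg.solve(A,B);return p,[np.linalg.norm(np.cross(p-o,d[0]/np.linalg.norm(d[0]))) for o,d in (a,b)]
for k in HUE:
    l=[];rs=[]
    for n in S:
        im,d,c,t=S[n]
        if k in t:
            u,v,a=t[k]; l.append(np.round(pt(c,[(u,v)],d[int(round(v)),int(round(u))])[0],4).tolist()); rs.append(ray(c,[(u,v)])); l.append(round(a))
    print(k,l,np.round(tri(*rs)[0],4) if len(rs)==2 else '')
# button: bright grey pixels
for n,(x0,x1,y0,y1) in [('side',(395,425,145,168)),('scene',(175,205,190,215))]:
    im,d,c,_=S[n]; e=cv2.resize(im[y0:y1,x0:x1],None,fx=12,fy=12,interpolation=cv2.INTER_NEAREST); save(e,f'btn_{n}.png')
a=cv2.imread('pics/btn_side.png');b=cv2.imread('pics/btn_scene.png');h=max(a.shape[0],b.shape[0])
p=lambda i:cv2.copyMakeBorder(i,0,h-i.shape[0],0,0,cv2.BORDER_CONSTANT)
cv2.imwrite('pics/btn.png',np.hstack([p(a),p(b)]))
for (u1,v1),(u2,v2) in [((409,155),(188.5,199.5))]:
    print(tri(ray(S['side'][2],[(u1,v1)]),ray(S['scene'][2],[(u2,v2)])),plane(S['side'][2],[(u1,v1)],.048),plane(S['scene'][2],[(u2,v2)],.048))
    for n,u,v in (('side',u1,v1),('scene',u2,v2)):
        print(pt(S[n][2],[(u,v)],S[n][1][int(v),int(u)]))
E
```

```text
hand [[0.6067, 0.3368, 0.0438], 719, [0.6128, 0.3304, 0.0437], 133] [0.609  0.3342 0.0402]
oval [[0.6076, 0.27, 0.0428], 587, [0.6099, 0.2667, 0.0418], 130] [0.609  0.2681 0.0407]
bars [[0.6068, 0.2045, 0.0433], 463, [0.6105, 0.2002, 0.0421], 136] [0.6089 0.2017 0.0404]
stop [[0.5384, 0.3343, 0.0288], 630, [0.5444, 0.3323, 0.0288], 88] [0.5405 0.3338 0.0261]
pause [[0.54, 0.2708, 0.0308], 660, [0.5398, 0.2687, 0.0251], 107] [0.5424 0.268  0.0268]
start [[0.5408, 0.204, 0.0297], 542, [0.5436, 0.2004, 0.0283], 112] [0.5424 0.2016 0.027 ]
(array([ 0.53343967, -0.34370327,  0.04495991]), [np.float64(0.00026620387602818333), np.float64(0.00026620387602804667)]) [[ 0.53144036 -0.33862204  0.048     ]] [[ 0.53787044 -0.34293734  0.048     ]]
[[ 0.53082804 -0.33691923  0.04892918]]
[[ 0.53242527 -0.34372085  0.04392273]]
```

View pics/btn.png

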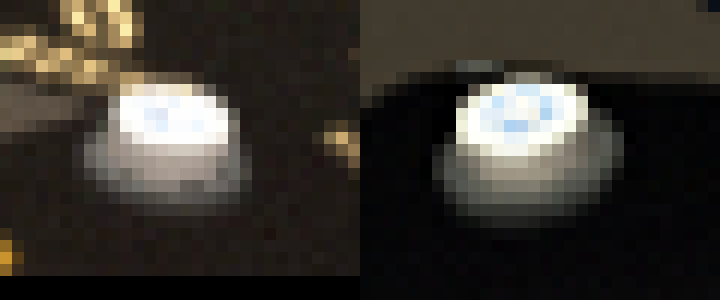

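The crop shows the button top centred at about (409,154) in the side view and (188,199) in the scene view, so about (0.534, -0.341, 0.048). I'll close the gripper and hover above the button, then check with the wrist camera. The closing axis will run along world x, so only the upslope finger edge will touch the glass.

Run:
```python
from h import *
s=.5**.5; P=[.534,-.341,.20]
q0=np.array(r.sense()['qpos'])
c=[(np.array(j),Q) for Q in ([0,s,s,0],[0,s,-s,0]) if (j:=r.inverse_kinematics(P,Q)) is not None]
for j,Q in c: print(Q,np.round(j,2))
j,Q=min(c,key=lambda a:abs(a[0][5]))
r.gripper_to(0.0,5)
r.reach(P,Q)
r.pause(.2)
im,d,c=cap('wrist'); save(im,'w1.png'); np.savez('/tmp/w1.npz',im=im,d=d,E=c['extrinsics'])
st=r.sense();print(Q,st['clock'],st['eef_pos'],st['force'],st['grip_width'],np.round(c['extrinsics'],3).tolist())
```

```text
[0, 0.7071067811865476, 0.7071067811865476, 0] [-0.26  0.32 -0.15  0.   -1.1  -2.88]
[0, 0.7071067811865476, -0.7071067811865476, 0] [-0.26  0.32 -0.15  0.   -1.1   0.26]
[0, 0.7071067811865476, -0.7071067811865476, 0] 5.3417 [ 0.53415798 -0.34077016  0.20000691] [ 0.29352221  0.26261772 -0.2894381 ] 0.009299884887412513 [[-1.0, 0.001, -0.001, 0.534], [-0.001, -0.963, -0.271, -0.414], [-0.001, -0.271, 0.963, 0.342], [0.0, 0.0, 0.0, 1.0]]
```

View pics/w1.png

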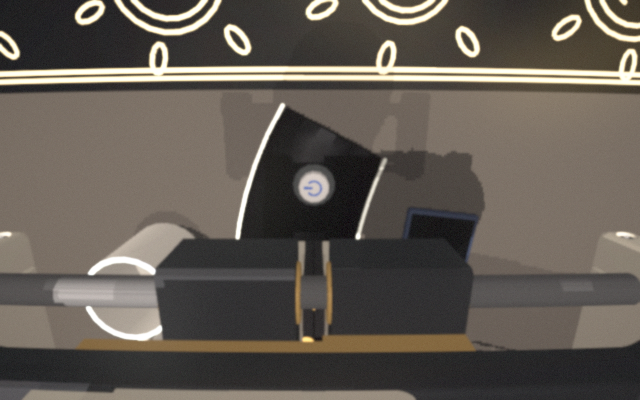

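The wrist view shows the button at (314,186) and the closed fingers spanning columns 160–470. I'll get the button position and the real fingertip geometry from depth.

Run:
```python
from h import *
z=np.load('/tmp/w1.npz');im,d=z['im'],z['d'];c=r.calibration('wrist')
print(c['intrinsics'][0][0])
g=im[165:207,290:336].astype(int); m=((g.min(2)>110)).astype(np.uint8)
M=cv2.moments(cv2.convexHull(cv2.findNonZero(m))); u,v=M['m10']/M['m00']+290,M['m01']/M['m00']+165
print(u,v,m.sum(),plane(c,[(u,v)],.048),d[int(v),int(u)],pt(c,[(u,v)],d[int(v),int(u)]))
T=np.array(r.sense()['eef_pos'])
for uv in [(300,242),(314,242),(326,242),(302,255),(170,242),(230,242),(230,250),(230,270),(230,300),(460,242),(400,300),(466,290),(303,290),(325,290),(298,300),(307,342),(314,335),(200,345)]:
    D=d[uv[1],uv[0]]; print(uv,round(float(D),3),np.round((pt(c,[uv],D)[0]-T)*1000,1))
```

```text
358.55952616094186
313.50541829215433 186.56523623753793 797 [[ 0.53409581 -0.34505226  0.048     ]] 0.30034593 [[ 0.53409561 -0.34530871  0.04908948]]
(300, 242) 0.163 [  6.  -11.8 -10.2]
(314, 242) 0.331 [  -0.6   51.7 -166.9]
(326, 242) 0.163 [ -5.8 -11.9 -10. ]
(302, 255) 0.151 [  4.7 -11.    2.3]
(170, 242) 0.325 [ 130.9   49.8 -161. ]
(230, 242) 0.091 [ 21.2 -39.   56.9]
(230, 250) 0.085 [ 19.8 -39.3  62.8]
(230, 270) 0.076 [ 17.7 -38.8  72.3]
(230, 300) 0.077 [ 17.9 -32.2  73.4]
(460, 242) 0.357 [-147.3   62.  -191.7]
(400, 300) 0.077 [-18.9 -32.1  73.1]
(466, 290) 0.077 [-33.4 -34.   72.4]
(303, 290) 0.083 [  2.3 -31.   66.9]
(325, 290) 0.084 [ -2.8 -31.   66.8]
(298, 300) 0.081 [  3.4 -30.2  69.9]
(307, 342) 0.077 [  1.3 -23.2  75.4]
(314, 335) 0.359 [  -0.7  152.6 -167.4]
(200, 345) 0.076 [ 24.2 -23.2  76.8]
```

Run:
```python
from h import *
P=np.array([.534,-.344,0])
r.movel((P+[0,0,.082]).tolist(),rate=.12); r.pause(.3)
f0=np.array(r.sense()['force'])
hit=r.movel((P+[0,0,.0595]).tolist(),rate=.015,force_limit=4.0)
s=r.sense(); print(hit,s['eef_pos'],np.array(s['force'])-f0)
r.pause(.15); s=r.sense(); print(s['eef_pos'],np.array(s['force'])-f0)
np.save('/tmp/p.npy',s['eef_pos'])
```

```text
True [ 0.53395745 -0.34399968  0.06074794] [ 0.39668517 -0.14983737  5.042977  ]
[ 0.53393514 -0.34399649  0.06072761] [ 0.83378867 -0.62462938  4.4754373 ]
```

The button went down about 4.3 mm at 4.5 N, which counts as pressed. Next I lift off and look at the tablet from above.

Run:
```python
from loc import *
s=.5**.5
r.movel([.534,-.344,.085],rate=.04); r.movel([.534,-.344,.2],rate=.2)
im,d,c=cap('scene'); z=np.load('/tmp/scene0.npz')['im']
print('scanner diff',(np.abs(im[160:225,160:310].astype(int)-z[160:225,160:310]).max(2)>50).sum())
r.reach([.58,.335,.22],[0,s,-s,0]); r.pause(.2)
im,d,c=cap('wrist'); save(im,'w2.png')
t=tiles(im,(0,640,0,250),300)
for k,(u,v,a) in t.items(): print(k,round(u),round(v),round(a),np.round(plane(c,[(u,v)],.042 if k in('hand','oval','bars') else .0285)[0],4),np.round(pt(c,[(u,v)],d[int(v),int(u)])[0],4))
print(r.sense()['clock'],r.sense()['force'])
```

```text
scanner diff 86
hand 281 185 2143 [0.6104 0.3351 0.042 ] [0.6102 0.3346 0.0443]
oval 71 141 1820 [0.799  0.2931 0.042 ] [0.7781 0.29   0.0725]
stop 353 180 1994 [0.5423 0.3328 0.0285] [0.5427 0.3322 0.0315]
start 360 19 1485 [0.5408 0.1921 0.0285] [0.5411 0.1927 0.0312]
12.4333 [ 0.36039073  0.69360224 -0.17378917]
```

View pics/w2.png

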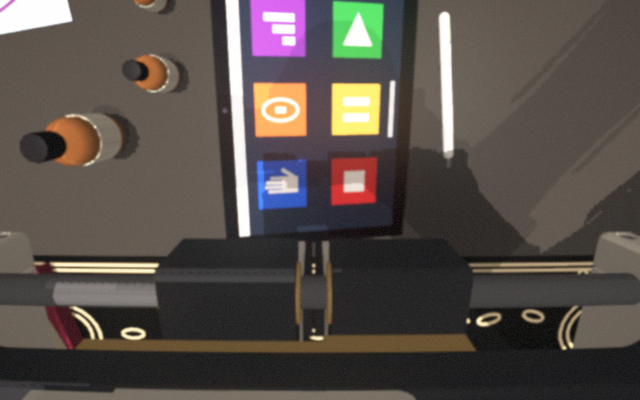

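The wrist view shows the blue tile at (282,184) and the green at (358,30). Both agree with the fixed cameras to about 1–2 mm: hand (0.610, 0.335), start (0.5425, 0.2015).

```bash
python3 - <<'E'
from h import *
def tap(x,y,zc):
    r.movel([x,y,zc+.05],rate=.15); r.movel([x,y,zc+.012],rate=.08); r.pause(.3)
    f0=np.array(r.sense()['force'])
    hit=r.movel([x,y,zc-.005],rate=.012,force_limit=3.0)
    s=r.sense(); print(hit,np.round(s['eef_pos'],4),np.round(np.array(s['force'])-f0,2))
    r.pause(.1); s=r.sense(); print(np.round(np.array(s['force'])-f0,2))
    r.movel([x,y,zc+.02],rate=.04); r.movel([x,y,zc+.07],rate=.15)
    print(r.sense()['clock']); return hit
if tap(.604,.335,.0605): tap(.5365,.2015,.0465)
s=.5**.5
r.movel([.5365,.2015,.22],rate=.2)
for n in ['scene','side']:
    im,d,c=cap(n); save(im,n+'1.png')
print(r.sense()['clock'])
E
python3 - <<'E'
import cv2,numpy as np
a,b=(cv2.imread(f'pics/side{i}.png') for i in (0,1));c,d=(cv2.imread(f'pics/scene{i}.png') for i in (0,1))
w=lambda i:cv2.resize(i,(400,300),interpolation=cv2.INTER_AREA)
cv2.imwrite('pics/cmp.png',np.vstack([np.hstack([w(a[130:380,120:450]),w(b[130:380,120:450])]),np.hstack([w(c[150:270,150:500]),w(d[150:270,150:500])])]))
E
```

```text
True [0.6042 0.335  0.0594] [-0.35 -0.76  3.72]
[0.21 0.37 4.43]
16.55
True [0.5367 0.2015 0.0457] [ 1.02 -0.99  4.68]
[ 1.08 -0.54  3.9 ]
20.9167
21.6833
```

View pics/cmp.png

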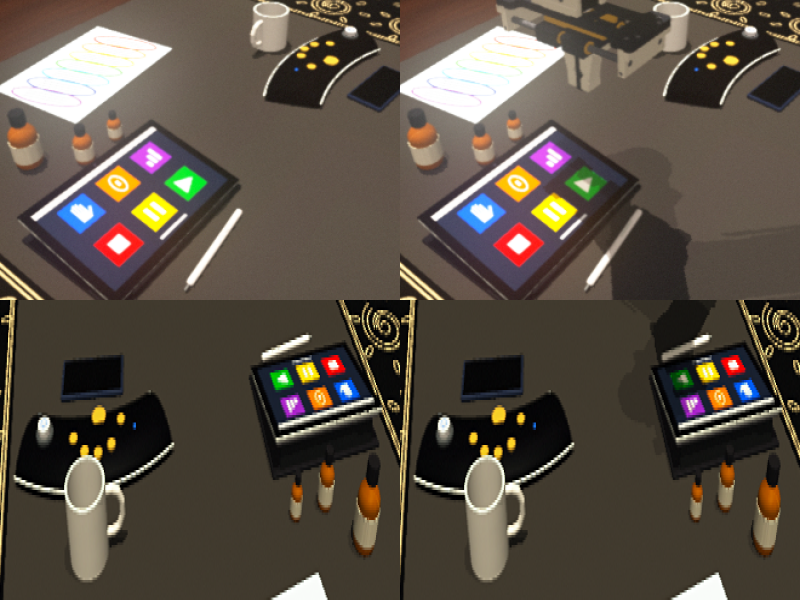

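The before and after views match: the scanner, tablet, stylus, phone, mug and bottles haven't moved, and the arm is clear.

```bash
python3 -c "
from station import r
print(r.finish_job())"
```

```text
the job is handed in; nothing more can be done
None
```

I pressed the power button about 4.3 mm down and let it go, then tapped the blue hand tile and the green triangle tile in that order at about 4–5 N each. Nothing else moved in the before/after camera views, though I didn't measure the button coming back up. The job was handed in at about 22 s.

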